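# Point out the two vessels for the run, then acknowledge

## Robot

A 6-joint arm with a two-finger parallel gripper is mounted at the origin on a cart in front of the work surface, level with it; the furniture and walls round the work are solid. World frame = base frame: x ahead of the robot, y to its left, z up, the work surface at z = 0. Lengths are in m, angles in rad, forces in N, time in s.
With the tool pointing down it reaches from about 0.25 to 0.85 m from the base axis. Payload 12.5 kg.
Tool frame: the origin (TCP) lies between the finger pads, 19 mm behind the fingertips; this is the grasp point; z points along the fingers, y is the line along which they close (so a half turn about z gives the same grasp; the last joint's range is limited). The gripper opens to 93 mm and grips with 3 to 60 N. Pads are 15 mm wide; open, the fingers measure 128 mm over their backs; the gripper's body (75 mm by 188 mm) begins 65 mm behind the grasp point.
Start: joints at [-1.234, 0.351, 1.652, -0, 1.139, -0.085], TCP at [0.225, -0.502, 0.237] pointing down, gripper open.
Joint ranges: [-2.75, 2.75], [-0.79, 2.1], [0.01, 2.65], [-1.57, 4.71], [0.07, 3.14], [-2.87, 2.87]. Speed limits (rad/s): [2.22, 2.22, 2.79, 3.14, 3.14, 3.14].

## Interface

Orientations are given as a unit quaternion [w, x, y, z].
In Python, from plant import state, capture, camera_model, finish_job gives the robot as it stands. The module is installed in compiled form; this text tells all that it offers.
- The arm moves only by the shell command python3 -m handwheel 'ROWS' [FORCE]. ROWS is JSON, a list of rows, each a list of 3 entries, a list of its own where there are three numbers: the shift along the tool's x, y, z in cm, then the turn, a rotation vector about the tool's x, y, z in rad, then the opening, from 0 (shut) to 1 (fully open). A call has 1 to 12 rows; each row shifts and turns the commanded pose from where the row before left it, along the tool's axes as they then stand; what a row does not reach is not made up. A row lasts 1/8 s, in which the tool goes at most 62.5 mm and 10.7 degrees, less where a joint would pass 70% of its speed; a pose out of reach is approached as far as the arm can. A call is refused whole if a number of a shift passes 6.25 or a number of a turn 0.188, either way. A call with a gripper value outside its range is refused whole. The fingers move at their own pace and stop on an object; FORCE is the grip in N (left out, the last holds). Time passes only in rows, so rows that do not move let the fingers close. It gives the time, the measured TCP pose, the force, the opening and the grip force at its end, in the units of the state.
- state(): the state, without advancing time (a new reading comes with each control period).
- capture(name): name is "side" or "top" or "wrist"; returns the picture (420x560x3 uint8, red, green, blue); there is no depth.
- camera_model(name): a dict with "K" (3x3 intrinsics, pixels), "extrinsics" (4x4, takes a point from camera to world coordinates). Camera axes: x right, y up, looking along -z (the intrinsics and any distortion apply to the point x, -y, -z); pixel columns grow to the right and rows downward; lengths in m; the calibration is good to about 2 mm. The wrist camera is an equidistant fisheye: a pixel r from the principal point sees the ray r / f radians off the axis. A picture is of the moment at which its call begins: read the wrist's pose just before it. camera_model takes no time and is no camera call; for the wrist camera it gives the pose at the moment of the call.
- finish_job(): hands the job in; it is judged then, once.
The state is a dict: "time_s": time; "q": joint angles; "qd": joint speeds; "effort": joint torques, N m; "tool_pos": TCP position; "eef_rot": TCP orientation; "force": force on the tool from outside, world axes, zero at the start; "moment": the same for the moment, N m; "opening": finger opening in m; "gripper_force": force on a finger pad.
Only numpy, scipy, OpenCV 4.12 (cv2) and the standard library are available. Lean on these libraries where they do the work, as an engineer would, in place of code of your own. Each camera call takes 0.05 s, during which the arm holds its last target. There are 200 camera calls.

## Task

Before the run, confirm its two vessels without touching them: with the fingertips straight down and about three centimetres above it, point at the middle of the cap of the smallest bottle (the little brown one) and hold still there for a second, then point in the same way at the middle of the beaker's mouth for a second. Do not point at the big white bottle or at the open bottle with the tubes, and do not touch or shift any of these four. Then press the push button on the small grey box all the way down and let it go.

Things in the scene. Friction and masses are not known exactly. Their poses are not given: they have to be found in the camera images.
- small_bottle: the smallest bottle: brown, with a black screw cap, 44 mm across and 85 mm high with its cap (cap 25 mm across); stands loose on the bench; origin at the centre of its underside, z up
- small_bottle_top (a point): centre of the top of the smallest bottle's cap, 85 mm above the bench; z up. Pointing at it: tool point (TCP) within 20 mm of it sideways and 20 to 80 mm above it
- glass_beaker: an open clear beaker, the only vessel of its kind, 51 mm across and 61 mm high; stands loose on the bench; origin at the centre of its underside, z up
- beaker_mouth (a point): centre of the beaker's mouth, level with its rim, 61 mm above the bench; z up. Pointing at it: tool point (TCP) within 20 mm of it sideways and 20 to 80 mm above it
- big_bottle: a white capped bottle, 66 mm across and 135 mm high, not one of the two: leave it; stands loose on the bench, at least 110 mm between its centre and that of the other vessels; origin at the centre of its underside. These three vessels swap places
- big_bottle_top (a point): centre of the top of the big bottle's cap, 135 mm above the bench
- waste_bottle: an open bottle without cap, 68 mm across and 122 mm high, with thin tubes in it, fixed on the bench at about x 0.465, y 0.02; not one of the two; origin at the centre of its underside
- waste_mouth (a point): centre of the open bottle's mouth, 122 mm above the bench
- ack_box: a small grey box, 70 x 70 mm and 35 mm high, fixed to the bench, with a round black push button in a steel collar in the middle of its top; origin at the centre of its underside
- ack_button_top (a point): centre of the button's top face, 34 mm across; unpressed it is 57 mm above the bench; it moves with the button
- ack_button (a joint): travel of the push button, m: 0 = up, 0.006 = fully down (straight down); sprung, begins to move at about 1.5 N and is fully down at about 5 N; it counts as pressed from 0.0045
Things that resemble listed ones, but are neither listed nor needed, are in the scene too. What is shaped like the glass_beaker but pink is not meant.

How it is judged:
By the outcome, as a careful person would: the job done as asked, in the order asked, and still so for the second after the job is handed in, with the robot touching nothing.
It also fails if it takes over 70 s, if anything falls off the work surface, if the arm or the gripper's body presses on something with over 40 N, if the wrist force passes 120 N, or if a joint passes its speed limit or range.

## Working session

There is one attempt and no reset: what is moved stays moved. The work goes in short steps, Python scripts to look and compute and a shell command to move; the robot and the scene stay as the last step left them, time stands still between calls to the robot, and variables do not carry over. Pictures are saved under pics/ and viewed, at most 10 in all, crops included, and the job is handed in when it is done.

```bash
mkdir -p pics
python3 - <<'E'
from plant import state,capture,camera_model
import cv2
s=state();print(s['time_s'],s['tool_pos'],s['eef_rot'],s['opening'],s['force'])
for n in('top','side','wrist'):
    print(n,camera_model(n)); cv2.imwrite(f'pics/{n}0.png',capture(n)[:,:,::-1])
E
```

```text
0.0 [ 0.22508342 -0.50147356  0.23689197] [-5.92204176e-04  9.77841538e-01  2.09345572e-01 -9.04941808e-05] 0.09244003184225322 [0.57653936 0.31082892 0.66292295]
top {'K': array([[485.33949295,   0.        , 283.11714603],
       [  0.        , 485.33949295, 214.29053635],
       [  0.        ,   0.        ,   1.        ]]), 'extrinsics': array([[-0.0286204 ,  0.99603898, -0.08418565,  0.4282721 ],
       [-0.99957721, -0.02895021, -0.0026992 ,  0.15027757],
       [-0.0051257 ,  0.0840728 ,  0.99644643,  1.3533744 ],
       [ 0.        ,  0.        ,  0.        ,  1.        ]])}
side {'K': array([[441.54178512,   0.        , 281.81511663],
       [  0.        , 441.54178512, 211.2464631 ],
       [  0.        ,   0.        ,   1.        ]]), 'extrinsics': array([[-0.91779783,  0.15936228, -0.36366305,  0.20889146],
       [-0.39699781, -0.38289707,  0.83413582,  0.95860009],
       [-0.00631573,  0.90994148,  0.41468858,  0.53603434],
       [ 0.        ,  0.        ,  0.        ,  1.        ]])}
wrist {'K': array([[325.1922621 ,   0.        , 275.92645571],
       [  0.        , 325.1922621 , 210.76999001],
       [  0.        ,   0.        ,   1.        ]]), 'extrinsics': array([[ 4.10151024e-01,  8.75701765e-01,  2.54799051e-01,
         2.97137395e-01],
       [-9.12017521e-01,  3.93948953e-01,  1.14141421e-01,
        -4.69284534e-01],
       [-4.23975258e-04, -2.79196420e-01,  9.60233919e-01,
         3.83614815e-01],
       [ 0.00000000e+00,  0.00000000e+00,  0.00000000e+00,
         1.00000000e+00]])}
```

View pics/top0.png

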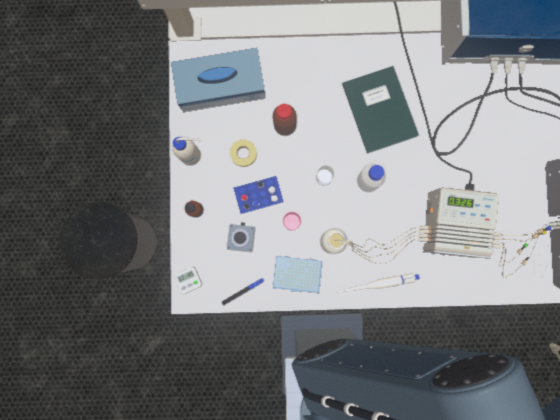

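View pics/side0.png

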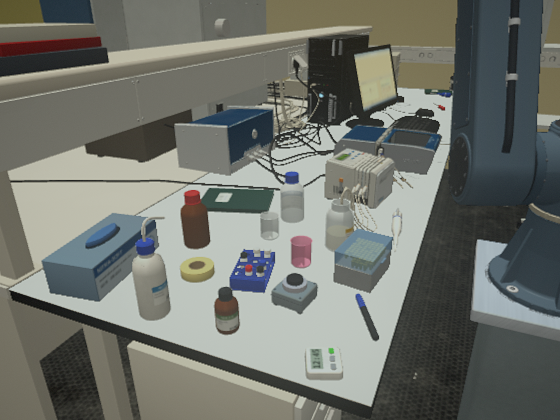

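The top view shows the small brown bottle at about (194,209), the clear beaker at (325,176) with the pink one at (292,221), the button box at (240,238), the waste bottle at (334,240) and the white bottle at (373,176). In the side view the same things are at brown cap (225,294), beaker (270,225) and button (295,280). I'll enlarge them to set the masks.

Run:
```python
import cv2,numpy as np
t=cv2.imread('pics/top0.png');s=cv2.imread('pics/side0.png')
def c(im,u,v,h=25):return cv2.resize(im[v-h:v+h,u-h:u+h],(260,260),interpolation=cv2.INTER_NEAREST)
cv2.imwrite('pics/crops.png',np.vstack([np.hstack([c(t,194,209),c(t,325,176),c(t,240,238)]),np.hstack([c(s,227,300),c(s,270,225),c(s,295,285)])]))
```

```text
(no output)
```

View pics/crops.png

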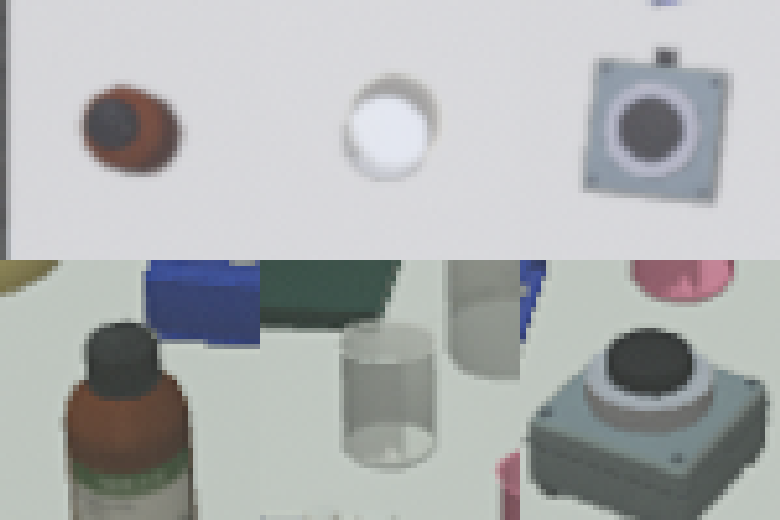

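The crops show the cap top at top (190.5,207.8) and side (225.7,289.4), the beaker rim at top (325.6,173.7) and side (269.6,215.8), and the button face at top (240,237.6) and side (295.2,278.7). The top-view dark discs I'll refine with masks, then triangulate.

```bash
cat > h.py <<'E'
import cv2,numpy as np
from plant import state,camera_model
def ray(n,p):
    m=camera_model(n);d=np.linalg.solve(m['K'],[p[0],p[1],1]);E=m['extrinsics']
    d=E[:3,:3]@(d*[1,-1,-1]);return E[:3,3],d/np.linalg.norm(d)
def plane(n,p,z):
    o,d=ray(n,p);return o+d*(z-o[2])/d[2]
def tri(a,b):
    (o1,d1),(o2,d2)=ray('top',a),ray('side',b)
    k=np.linalg.lstsq(np.c_[d1,-d2],o2-o1,rcond=None)[0]
    x,y=o1+k[0]*d1,o2+k[1]*d2;return (x+y)/2,np.linalg.norm(x-y)
def dark(im,u,v,h=12,thr=90,sat=60):
    c=im[v-h:v+h,u-h:u+h];hsv=cv2.cvtColor(c,cv2.COLOR_BGR2HSV)
    m=((hsv[...,2]<thr)&(hsv[...,1]<sat)).astype('uint8')
    n,l,s,ce=cv2.connectedComponentsWithStats(m);i=1+np.argmax(s[1:,4]);return ce[i]+[u-h,v-h],s[i]
E
python3 - <<'E'
from h import *
t=cv2.imread('pics/top0.png')
cap,b=dark(t,190,208);print(cap,b)
but,b=dark(t,240,238,9);print(but,b)
for n,a,s,z in(('cap',cap,(225.7,289.4),.085),('beaker',(325.6,173.7),(269.6,215.8),.061),('button',but,(295.2,278.7),.057)):
    print(n,*[np.round(x,4) for x in tri(a,s)],plane('top',a,z).round(4),plane('side',s,z).round(4))
for n,p,z in(('white',(376,173),.135),('red',(284,110),.15),('wash',(181,145),.15),('pink',(292,221),.06),('waste',(336,240),.122)):print(n,plane('top',p,z).round(3))
s=state();print(s['tool_pos'])
E
```

```text
[190.12328767 207.50684932] [ 8  7 10 10 73]Traceback (most recent call last):
  File "<stdin>", line 4, in <module>
  File "h.py", line 15, in dark
    n,l,s,ce=cv2.connectedComponentsWithStats(m);i=1+np.argmax(s[1:,4]);return ce[i]+[u-h,v-h],s[i]
                                                     ~~~~~~~~~^^^^^^^^^
    return _wrapfunc(a, 'argmax', axis=axis, out=out, **kwds)
    return bound(*args, **kwds)
ValueError: attempt to get argmax of an empty sequence
```

Run:
```python
from h import *
t=cv2.imread('pics/top0.png')
cap,b=dark(t,190,208)
but,b=dark(t,240,238,9,120,90);print(but,b)
for n,a,s,z in(('cap',cap,(225.7,289.4),.085),('beaker',(325.6,173.7),(269.6,215.8),.061),('button',but,(295.2,278.7),.057)):
    print(n,*[np.round(x,4) for x in tri(a,s)],plane('top',a,z).round(4),plane('side',s,z).round(4))
for n,p,z in(('white',(376,173),.135),('red',(284,110),.15),('wash',(181,145),.15),('pink',(292,221),.06),('waste',(336,240),.122)):print(n,plane('top',p,z).round(3))
s=state();print(s['tool_pos'])
```

```text
[239.55339806 237.11650485] [  3   3  12  11 103]
cap [0.5615 0.3979 0.086 ] 0.0026 [0.5604 0.3975 0.085 ] [0.5636 0.397  0.085 ]
beaker [0.6445 0.0364 0.0589] 0.001 [0.6437 0.0364 0.061 ] [0.643  0.0406 0.061 ]
button [0.4802 0.2722 0.0534] 0.0002 [0.48   0.2719 0.057 ] [0.4783 0.2774 0.057 ]
white [ 0.629 -0.085  0.135]
red [0.795 0.144 0.15 ]
wash [0.713 0.406 0.15 ]
pink [0.519 0.131 0.06 ]
waste [0.463 0.022 0.122]
[ 0.22511713 -0.50154897  0.23704182]
```

Triangulation agrees with the listed heights: cap (0.561, 0.398), beaker (0.644, 0.037), button (0.480, 0.272). Next I rise, close the fingers and travel high towards the cap, in a straight line that clears the waste bottle.

```bash
python3 -m handwheel '[[[0,0,-4],[0,0,0],0],[[0,0,-4],[0,0,0],0],[[2,-2,0],[0,0,0],0],[[4,-4,0],[0,0,0],0],[[4,-4,0],[0,0,0],0],[[4,-4,0],[0,0,0],0],[[4,-4,0],[0,0,0],0],[[4,-4,0],[0,0,0],0],[[4,-4,0],[0,0,0],0],[[4,-4,0],[0,0,0],0],[[4,-4,0],[0,0,0],0],[[2,-2,0],[0,0,0],0]]' 20 && python3 -m handwheel '[[[2,-2,0],[0,0,0],0],[[4,-4,0],[0,0,0],0],[[4,-4,0],[0,0,0],0],[[4,-4,0],[0,0,0],0],[[4,-4,0],[0,0,0],0],[[4,-4,0],[0,0,0],0],[[4,-4,0],[0,0,0],0],[[2,-2,0],[0,0,0],0],[[0,0,0],[0,0,0],0],[[0,0,0],[0,0,0],0]]'
cat > go.py <<'E'
import sys
from h import *
from scipy.spatial.transform import Rotation as R
s=state();r=R.from_quat(np.roll(s['eef_rot'],-1))
print(s['time_s'],s['tool_pos'].round(4),'axis z',r.as_matrix()[:,2].round(3),'F',np.round(s['force'],1),'q',np.round(s['q'],2),s['opening'])
for n,g in(('cap',(.561,.3978,.134)),('beaker',(.644,.0375,.11)),('button',(.480,.2725,.1))):
    print(n,(100*r.inv().apply(np.array(g)-s['tool_pos'])).round(2))
E
python3 go.py
```

```text
time_s: 1.65
tool_pos: [0.4066, -0.0236, 0.3174]
eef_rot: [-0.0, 0.978, 0.21, 0.0]
force: [0.7, -0.1, 0.3]
opening: 0.0002
gripper_force: 0.0
time_s: 2.9
tool_pos: [0.5469, 0.3434, 0.3173]
eef_rot: [0.0, 0.978, 0.209, -0.0]
force: [0.1, -0.2, 0.7]
opening: 0.0005
gripper_force: 0.0
2.9 [0.5469 0.3434 0.3173] axis z [-0. -0. -1.] F [ 0.1 -0.2  0.7] q [ 0.49  0.47  1.28 -0.    1.39  1.64] 0.00047532576348873314
cap [ 3.53 -4.38 18.32]
beaker [-3.64 31.89 20.73]
button [-8.99  3.73 21.73]
```

```bash
python3 -m handwheel '[[[1.8,-2.2,2],[0,0,0],0],[[1.7,-2.2,4],[0,0,0],0],[[0,0,4],[0,0,0],0],[[0,0,2],[0,0,0],0],[[0,0,0],[0,0,0],0],[[0,0,0],[0,0,0],0]]'; python3 go.py
python3 - <<'E'
from plant import capture
import cv2
for n in('wrist','side'):cv2.imwrite(f'pics/{n}1.png',capture(n)[:,:,::-1])
E
```

```text
time_s: 3.65
tool_pos: [0.5618, 0.3986, 0.1996]
eef_rot: [-0.0, 0.978, 0.209, 0.001]
force: [0.0, -0.2, 0.5]
opening: 0.0005
gripper_force: 0.0
3.65 [0.5618 0.3986 0.1996] axis z [ 0.002  0.001 -1.   ] F [ 0.  -0.2  0.5] q [0.55 0.64 1.29 0.   1.21 1.7 ] 0.0005154931070888415
cap [-0.12  0.04  6.55]
beaker [-7.28 36.32  8.92]
button [-12.64   8.16   9.92]
```

View pics/wrist1.png

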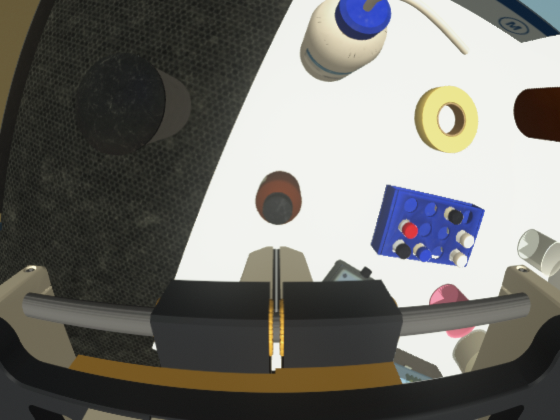

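View pics/side1.png

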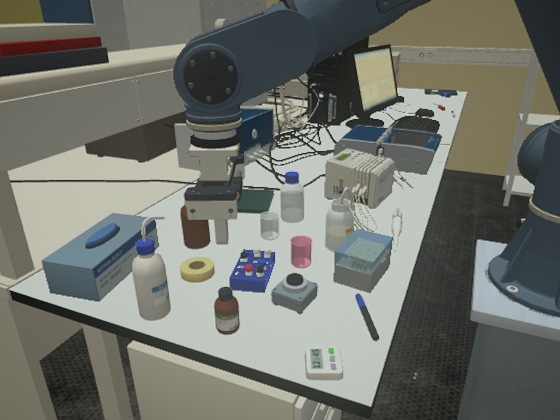

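The wrist view shows the cap at (277,208), beyond the fingertips at about (277,250). The side view shows the closed tips at (221,243), directly above the cap at (225,290). I'll check by wrist ray.

```bash
cat >> h.py <<'E'
def wplane(p,z):
    m=camera_model('wrist');K=m['K'];a=(np.array(p)-K[:2,2])/K[0,0];r=np.hypot(*a)
    d=np.array([*(a/r*np.sin(r)),np.cos(r)])*[1,-1,-1];E=m['extrinsics'];d=E[:3,:3]@d
    return E[:3,3]+d*(z-E[2,3])/d[2]
E
python3 - <<'E'
from h import *
w=cv2.imread('pics/wrist1.png')
c,b=dark(w,277,208,20,70,60);print(c,b,wplane(c,.085).round(4), wplane((277,250),.18).round(4))
E
```

```text
[278.48684211 196.85526316] [ 8  5 26 12 76] [0.5765 0.403  0.085 ] [0.5693 0.4014 0.18  ]
```

The mask caught the brown flank there; the cap's own centre (277,208) gives about (0.566, 0.399), within 5 mm of the earlier fix. I'll descend and hold 1.5 s.

```bash
python3 -m handwheel '[[[0,0,2],[0,0,0],0],[[0,0,2.5],[0,0,0],0],[[0,0,1.5],[0,0,0],0],[[0,0,0.5],[0,0,0],0],[[0,0,0],[0,0,0],0],[[0,0,0],[0,0,0],0]]' && python3 -m handwheel '[[[0,0,0],[0,0,0],0],[[0,0,0],[0,0,0],0],[[0,0,0],[0,0,0],0],[[0,0,0],[0,0,0],0],[[0,0,0],[0,0,0],0],[[0,0,0],[0,0,0],0],[[0,0,0],[0,0,0],0],[[0,0,0],[0,0,0],0],[[0,0,0],[0,0,0],0],[[0,0,0],[0,0,0],0],[[0,0,0],[0,0,0],0],[[0,0,0],[0,0,0],0]]'
python3 - <<'E'
from plant import capture
import cv2
cv2.imwrite('pics/side2.png',capture('side')[150:360,130:410,::-1])
E
python3 go.py
```

```text
time_s: 4.5
tool_pos: [0.5614, 0.3989, 0.1333]
eef_rot: [-0.0, 0.978, 0.209, 0.001]
force: [-0.2, -0.1, 0.8]
opening: 0.0004
gripper_force: 0.0
time_s: 6.0
tool_pos: [0.561, 0.3986, 0.1324]
eef_rot: [-0.0, 0.978, 0.209, -0.0]
force: [0.4, -0.3, -0.1]
opening: 0.0002
gripper_force: 0.0
6.05 [0.561  0.3986 0.1324] axis z [-0.  0. -1.] F [0.  0.9 0.5] q [0.55 0.71 1.34 0.   1.09 1.7 ] 0.00046019456007979735
cap [-0.03  0.07 -0.16]
beaker [-7.21 36.34  2.24]
button [-12.55   8.19   3.24]
```

View pics/side2.png

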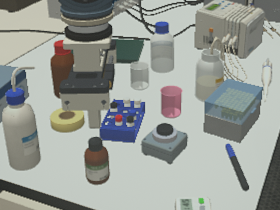

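The side crop shows the tips at (94,127), just above the cap at (95,140), with the bottle undisturbed. I rise and go to the beaker.

```bash
python3 -m handwheel '[[[0,0,-4],[0,0,0],0],[[0,0,-5],[0,0,0],0],[[0,0,-4],[0,0,0],0],[[-0.6,3,0],[0,0,0],0],[[-1.2,6,0],[0,0,0],0],[[-1.2,6,0],[0,0,0],0],[[-1.2,6,0],[0,0,0],0],[[-1.2,6,0],[0,0,0],0],[[-1.2,6,0],[0,0,0],0],[[-0.6,3.3,0],[0,0,0],0],[[0,0,0],[0,0,0],0],[[0,0,0],[0,0,0],0]]' && python3 go.py
python3 - <<'E'
from plant import capture
import cv2
cv2.imwrite('pics/wrist3.png',capture('wrist')[:,:,::-1])
E
```

```text
time_s: 7.55
tool_pos: [0.6437, 0.0387, 0.2624]
eef_rot: [-0.0, 0.978, 0.209, -0.0]
force: [-0.5, -0.1, -0.0]
opening: 0.0002
gripper_force: 0.0
7.55 [0.6437 0.0387 0.2624] axis z [-0.  0. -1.] F [-0.5 -0.1 -0. ] q [-0.01  0.5   1.36  0.    1.28  1.14] 0.0001958673876118621
cap [  7.16 -36.14  12.85]
beaker [-0.02  0.12 15.24]
button [ -5.36 -28.03  16.25]
```

View pics/wrist3.png

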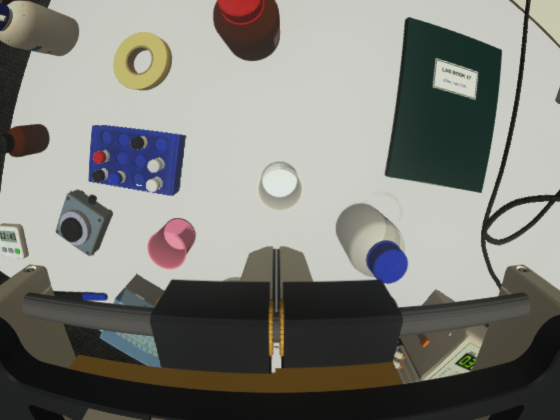

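The wrist view shows the beaker dead ahead of the tips, mouth centre about (280,188), the white bottle's cap at (387,262) and the button at (71,229). I'll cross-check these and then descend.

Run:
```python
from h import *
for p,z in(((280,188),.061),((387,262),.135),((71,229),.057)):print(wplane(p,z).round(4))
```

```text
[0.6489 0.0364 0.061 ]
[ 0.6402 -0.0806  0.135 ]
[0.4872 0.2677 0.057 ]
```

```bash
python3 -m handwheel '[[[0.2,0.1,3],[0,0,0],0],[[0,0,5],[0,0,0],0],[[0,0,4],[0,0,0],0],[[0,0,2.2],[0,0,0],0],[[0,0,1],[0,0,0],0],[[0,0,0],[0,0,0],0],[[0,0,0],[0,0,0],0]]' && python3 -m handwheel '[[[0,0,0],[0,0,0],0],[[0,0,0],[0,0,0],0],[[0,0,0],[0,0,0],0],[[0,0,0],[0,0,0],0],[[0,0,0],[0,0,0],0],[[0,0,0],[0,0,0],0],[[0,0,0],[0,0,0],0],[[0,0,0],[0,0,0],0],[[0,0,0],[0,0,0],0],[[0,0,0],[0,0,0],0],[[0,0,0],[0,0,0],0],[[0,0,0],[0,0,0],0]]'
python3 - <<'E'
from plant import capture
import cv2
cv2.imwrite('pics/side4.png',capture('side')[100:310,170:450,::-1])
E
python3 go.py
```

```text
time_s: 8.48
tool_pos: [0.6467, 0.0382, 0.1116]
eef_rot: [0.0, 0.978, 0.21, 0.001]
force: [0.9, 0.5, -0.1]
opening: 0.0004
gripper_force: 0.0
time_s: 9.98
tool_pos: [0.6462, 0.0379, 0.1104]
eef_rot: [-0.0, 0.978, 0.209, 0.0]
force: [0.3, 0.2, 0.7]
opening: 0.0003
gripper_force: 0.0
10.025 [0.6461 0.0379 0.1104] axis z [-0.  0. -1.] F [ 0.1  0.1 -0.5] q [-0.01  0.67  1.48 -0.    0.99  1.14] 0.0006733044335502616
cap [  6.97 -36.32  -2.36]
beaker [-0.21 -0.05  0.04]
button [ -5.55 -28.21   1.04]
```

View pics/side4.png

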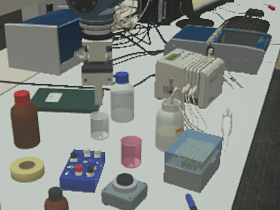

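The side crop shows the tips just above the beaker's mouth (100,112), with both vessels undisturbed. Next is the button.

```bash
python3 -m handwheel '[[[0,0,-4],[0,0,0],0],[[0,0,-5],[0,0,0],0],[[0,0,-4],[0,0,0],0],[[-0.6,-3,0],[0,0,0],0],[[-1,-5.5,0],[0,0,0],0],[[-1,-5.5,0],[0,0,0],0],[[-1,-5.5,0],[0,0,0],0],[[-1,-5.5,0],[0,0,0],0],[[-0.8,-3.1,0],[0,0,0],0],[[0,0,4],[0,0,0],0],[[0,0,0],[0,0,0],0],[[0,0,0],[0,0,0],0]]' && python3 go.py
python3 - <<'E'
from plant import capture
import cv2
cv2.imwrite('pics/wrist5.png',capture('wrist')[:,:,::-1])
E
```

```text
time_s: 11.52
tool_pos: [0.4825, 0.2721, 0.2016]
eef_rot: [-0.0, 0.978, 0.209, 0.0]
force: [0.0, 0.8, 0.5]
opening: 0.0002
gripper_force: 0.0
11.525 [0.4825 0.2721 0.2016] axis z [ 0.001  0.    -1.   ] F [0.  0.8 0.5] q [ 0.43  0.4   1.68 -0.    1.06  1.58] 0.00019901813792665352
cap [12.3  -8.26  6.77]
beaker [ 5.14 28.01  9.16]
button [-0.22 -0.14 10.16]
```

View pics/wrist5.png

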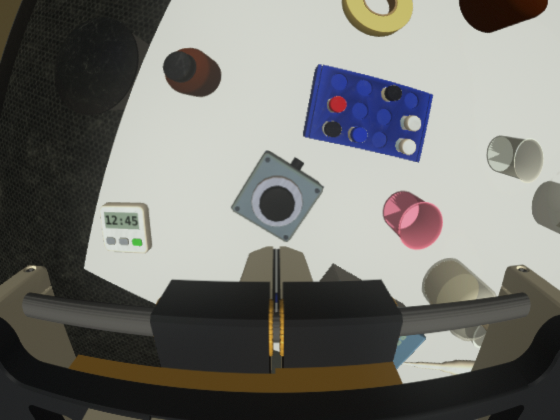

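The button's black face is at (277,204), in line with the tips. I descend to 4 mm above it, then press in small steps and watch the force.

```bash
python3 -m handwheel '[[[0,0,3],[0,0,0],0],[[0,0,4],[0,0,0],0],[[0,0,3],[0,0,0],0],[[0,0,1.5],[0,0,0],0],[[0,0,0.6],[0,0,0],0],[[0,0,0],[0,0,0],0],[[0,0,0],[0,0,0],0],[[0,0,0],[0,0,0],0]]'; python3 -m handwheel '[[[0,0,0.3],[0,0,0],0],[[0,0,0.3],[0,0,0],0],[[0,0,0],[0,0,0],0],[[0,0,0],[0,0,0],0]]'
```

```text
time_s: 12.58
tool_pos: [0.4822, 0.2723, 0.0801]
eef_rot: [-0.0, 0.978, 0.209, 0.001]
force: [-0.4, -0.4, 0.5]
opening: 0.0011
gripper_force: 0.0
time_s: 13.08
tool_pos: [0.482, 0.2722, 0.0736]
eef_rot: [-0.0, 0.978, 0.209, 0.0]
force: [0.9, 0.5, 2.6]
opening: 0.0006
gripper_force: 1.4
```

Contact reads 2.6 N with the tip at about 0.0546; pressing on to the stop.

```bash
python3 -m handwheel '[[[0,0,0.2],[0,0,0],0],[[0,0,0.15],[0,0,0],0],[[0,0,0],[0,0,0],0],[[0,0,0],[0,0,0],0]]'; python3 -m handwheel '[[[0,0,0.1],[0,0,0],0],[[0,0,0],[0,0,0],0],[[0,0,0],[0,0,0],0]]'
```

```text
time_s: 13.58
tool_pos: [0.482, 0.2722, 0.0701]
eef_rot: [-0.0, 0.978, 0.209, 0.0]
force: [0.0, 0.6, 5.8]
opening: 0.0003
gripper_force: 2.7
time_s: 13.95
tool_pos: [0.4821, 0.2723, 0.0699]
eef_rot: [-0.0, 0.978, 0.209, 0.0]
force: [-3.2, -1.4, 14.4]
opening: 0.0002
gripper_force: 7.9
```

The force rose to 14 N without further travel, so the button is at its stop. I release it and back off.

```bash
python3 -m handwheel '[[[0,0,0],[0,0,0],0],[[0,0,0],[0,0,0],0],[[0,0,-0.5],[0,0,0],0],[[0,0,-1.5],[0,0,0],0],[[0,0,-4],[0,0,0],0],[[0,0,-5],[0,0,0],0],[[0,0,-3],[0,0,0],0],[[0,0,0],[0,0,0],0],[[0,0,0],[0,0,0],0],[[0,0,0],[0,0,0],0]]'
python3 - <<'E'
from plant import capture
import cv2
cv2.imwrite('pics/side6.png',capture('side')[:,:,::-1])
E
```

```text
time_s: 15.2
tool_pos: [0.4813, 0.2718, 0.2076]
eef_rot: [0.0, 0.978, 0.209, -0.001]
force: [-0.5, -0.3, -1.1]
opening: 0.0004
gripper_force: 0.0
```

View pics/side6.png

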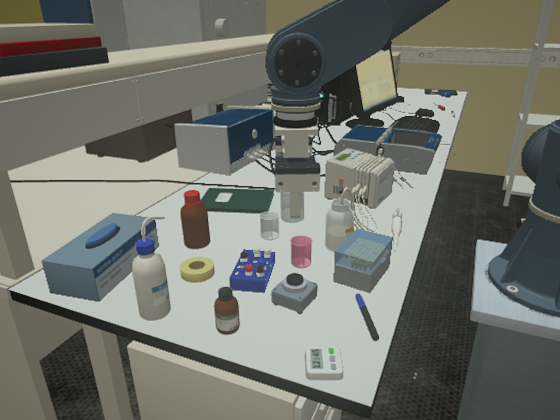

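The side view shows the button back up at (295,280). The small bottle (227,310), beaker (270,225) and waste bottle stand where they were, and the gripper is clear of everything.

```bash
python3 -c "from plant import finish_job;print(finish_job())"
```

```text
the job is handed in; nothing more can be done
None
```

I pointed at the small brown bottle's cap and then the beaker's mouth (about 1.5 s each, fingertips about 3 cm above), then pressed the button to its stop and released it; nothing else was touched, and I handed the job in at about 15 s.

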